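# Try the chest cover, free its bolt if caught, hold it open

## Robot

A 7-joint arm with a two-finger parallel gripper is mounted at the origin on a cart in front of the work surface, level with it; the furniture and walls round the work are solid. World frame = base frame: x ahead of the robot, y to its left, z up, the work surface at z = 0. Lengths are in mm, angles in rad, forces in N, time in s.
With the tool pointing down it reaches from about 350 to 900 mm from the base axis. Payload 7.2 kg.
Tool frame: the origin (TCP) lies between the finger pads; the fingertips stand 14 mm ahead of it and the grasp point (between the pads) lies 5 mm behind it (manip.tip_reach is the z of the fingertips in the tool frame, in mm); z points along the fingers, y is the line along which they close (so a half turn about z gives the same grasp; the last joint's range is limited). The gripper opens to 88 mm and grips with 3 to 60 N. Pads are 20 mm wide; open, the fingers measure 115 mm over their backs; the gripper's body (75 mm by 178 mm) begins 61 mm behind the grasp point.
Start: joints at [-1.352, 0.411, -0.013, 1.596, 0.006, 1.134, -0.082], TCP at [176.812, 599.471, 236.653] pointing down, gripper open.
Joint ranges: [-2.95, 2.95], [-0.29, 1.99], [-1.47, 1.44], [0.14, 2.54], [-1.03, 4.17], [0.13, 1.85], [-2.86, 2.86]. Speed limits (rad/s): [2.39, 2.39, 3.01, 3.01, 3.14, 3.14, 3.14].

## Interface

Orientations are given as a rotation vector (axis times angle).
In Python, from bench import manip, viewer, order, current_t, current_joints, current_qd, current_effort, current_tcp_pos, current_ee_rot, current_wrist_force, current_ft_torque, current_width, current_gripper_force gives the robot as it stands. Calls block until the motion is done:
- manip.reach(position, orientation): joint-space move of the TCP to a pose.
- manip.move_l(position, ori=None, rate=150): straight line of the TCP; ori=None keeps the orientation; rate is the mean speed in mm/s.
- manip.set_joints(angles): joint-space move.
- manip.release() and manip.grasp(strength=None): open the fingers fully, or close them until they stop; strength is the grip in N (None keeps the last).
- manip.pause(seconds).
- manip.inverse_kinematics(position, orientation): joint angles nearest the present ones, or None.
- viewer.snapshot(name): name is "scene" or "side" or "wrist"; returns a dict with "img" (384x512x3 uint8, red, green, blue), "range_z" (384x512 float32, mm along the optical axis (not along the pixel's ray), 0 where there is no reading), "mtx" (3x3 intrinsics, pixels), "rvec" (rotation vector, rad) and "tvec" (3), from world to camera coordinates, as OpenCV has them; the wrist camera has in their place "mount" (4x4, takes a point from camera to tool coordinates, whose origin is the TCP and whose axes are the flange's). Camera axes: x right, y down, z forward; pixel columns grow to the right and rows downward; lengths in mm; the calibration is good to about 2 mm. A picture is of the moment at which its call begins: read the wrist's pose just before it.
A pose or a line that the arm cannot do raises manip.Unreachable and nothing moves.
- order.job_done(): hands the job in; it is judged then, once.
Readings, each from a call of its own:
- current_t(): time.
- current_joints(): joint angles.
- current_qd(): joint speeds.
- current_effort(): joint torques, N m.
- current_tcp_pos(): TCP position.
- current_ee_rot(): TCP orientation.
- current_wrist_force(): force on the tool from outside, world axes, zero at the start.
- current_ft_torque(): the same for the moment, N m.
- current_width(): finger opening in mm.
- current_gripper_force(): force on a finger pad.
Only numpy, scipy, OpenCV 4.12 (cv2) and the standard library are available. Lean on these libraries where they do the work, as an engineer would, in place of code of your own. Each camera call takes 0.05 s, during which the arm holds its last target. There are 200 camera calls.

## Task

Open the small wooden chest for me: tug its cover up by the bar handle to feel whether the hidden bolt has caught, before you touch the bolt. If it is caught, let the cover down and slide the bolt's thumb knob all the way to the right (seen from the robot); then lift the cover by its bar handle to about 60 degrees and finish still holding it there, as it falls shut when let go. Leave the loose things round the chest where they are.

Things in the scene. Friction and masses are not known exactly. Their poses are not given: they have to be found in the camera images.
- chest: wooden chest fixed to the bench, 170 mm deep (its x), 180 mm wide (its y), walls 85 mm tall; origin at the centre of its underside, x axis towards its back (hinge side, away from the robot), y axis to its left, z up. Its cover is 12 mm thick and overhangs 4 mm; the cover's top face is 97 mm above the bench when shut. Along the left wall lie loose things, 15 mm or more off it.
- cover_lid (a joint): the cover's hinge angle in rad: 0 shut, growing as the front edge rises, stop at 1.25. About 0.35 kg; it falls shut when let go. With the bolt caught it still rises about 0.07 rad of play (10 mm at the handle) and then stops hard (0.11 rad at most if hauled on); free, it just goes on up. The bolt cannot be forced: 10 N at the handle is tug enough.
- cover_handle (a point): middle of the steel bar of the cover's handle: round bar 10 mm thick along the chest's y, 64 mm long between the centres of its two posts, bar centre 38 mm above the cover's top face, 140 mm in front of the hinge line and centred across the chest. The point turns with the cover (its axes are the chest's when shut).
- cover_hinge (a point): point on the hinge line, at the middle of the chest's back edge, 85 mm above the bench, at the level of the cover's underside. The hinge line runs along the chest's y; the point turns with the cover.
- bolt (a joint): travel of the sliding bolt on the cover, in m: found somewhere from 0 to 0.003, grows to 0.024 (its stop) as the thumb knob is slid to the chest's right (-y). Friction about 2 N, it stays where it is left. Its tongue lies hidden under the cover and may or may not reach beneath the keeper inside the left wall: neither the knob's place nor this value tells. When it is at 0.02 or more the cover is free.
- bolt_knob (a point): centre of the gripping part of the bolt's upright round steel thumb knob on top of the cover, 14 to 16 mm thick; the point is 18 mm above the cover's top face and the knob's top 33 mm above it. 67 mm behind the handle bar. The point's axes are the chest's when the cover is shut.
- cup_mid (a point): freshly turned pale wooden cup, 66 mm across, 68 mm tall, standing to the right of the chest; point half-way up
- offcut_mid (a point): flat pale wood offcut, 88x64x18 mm, lying to the right of the chest; point half-way up
- block_mid (a point): sanding block, 123x102x31 mm, lying to the right of the chest; point half-way up
- scrap_mid (a point): small rough block of scrap wood, 32x47x22 mm, lying beside the chest's left wall; point half-way up
- wedge_mid (a point): wooden wedge, 88x43x26 mm, lying beside the chest's left wall, nearer the robot than the scrap; point half-way up

How it is judged (in metres and radians):
On the way, in this order (a step that is already met when the one before it is completed fails the run):
1. the cover has been tugged up into its play while the bolt was still as found (value of joint cover_lid above 0.03 rad and value of joint bolt below 0.008 m), for 0.1 s.
2. the cover has been lifted clear of its catch (value of joint cover_lid above 0.2 rad), for 0.1 s.
At the end, for the whole second after the job is handed in: the cover stands open at more than 0.8 rad (46 degrees), at rest (under 0.1 rad/s), with the fingers on its bar handle (contact over 0.5 N, the grasp point within 50 mm of the middle of the bar); no loose bystander has been moved by more than 30 mm (value of joint cover_lid above 0.8 rad and velocity of joint cover_lid between -0.1 and 0.1 rad/s and contact force between the fingers and cover_lid above 0.5 N and distance between the grasp point and cover_handle below 0.05 m and not (distance of cup_mid from where it was at the start of the episode above 0.03 m) and not (distance of offcut_mid from where it was at the start of the episode above 0.03 m) and not (distance of block_mid from where it was at the start of the episode above 0.03 m) and not (distance of scrap_mid from where it was at the start of the episode above 0.03 m) and not (distance of wedge_mid from where it was at the start of the episode above 0.03 m)); the arm keeps its last pose, push and grip.
It fails at once if the cup was disturbed (moved more than 30 mm) (distance of cup_mid from where it was at the start of the episode above 0.03 m).
It fails at once if the offcut was disturbed (moved more than 30 mm) (distance of offcut_mid from where it was at the start of the episode above 0.03 m).
It fails at once if the block was disturbed (moved more than 30 mm) (distance of block_mid from where it was at the start of the episode above 0.03 m).
It fails at once if the scrap was disturbed (moved more than 30 mm) (distance of scrap_mid from where it was at the start of the episode above 0.03 m).
It fails at once if the wedge was disturbed (moved more than 30 mm) (distance of wedge_mid from where it was at the start of the episode above 0.03 m).
It also fails if it takes over 54 s, if anything falls off the work surface, if the arm or the gripper's body presses on something with over 40 N, if the wrist force passes 120 N, or if a joint passes its speed limit or range.

## Working session

There is one attempt and no reset: what is moved stays moved. The work goes in short steps, each a Python script; the robot and the scene stay as the last script left them, time stands still between calls to the robot, and variables do not carry over. Pictures are saved under pics/ and viewed, at most 10 in all, crops included, and the job is handed in when it is done.

```bash
mkdir -p pics; ls; cat > h.py <<'E'
import numpy as np, cv2
from scipy.spatial.transform import Rotation as R
from bench import *
def cloud(s):
    z=s["range_z"].astype(float); K=s["mtx"]; v,u=np.mgrid[:z.shape[0],:z.shape[1]]
    c=np.stack([(u-K[0,2])/K[0,0]*z,(v-K[1,2])/K[1,1]*z,z],-1)
    if "mount" in s:
        M=s["mount"]; t=c@M[:3,:3].T+M[:3,3]
        return t@s["R"].T+s["p"]
    Rm=cv2.Rodrigues(np.array(s["rvec"],float))[0]
    return (c-np.array(s["tvec"]).ravel())@Rm
def snap(n):
    p=np.array(current_tcp_pos()); Rm=R.from_rotvec(current_ee_rot()).as_matrix()
    s=viewer.snapshot(n); s["p"]=p; s["R"]=Rm
    return s
def save(s,f): cv2.imwrite("pics/"+f,s["img"][...,::-1])
E
python3 - <<'E'
from h import *
import pickle
a=snap("scene");b=snap("side");pickle.dump((a,b),open("s.pkl","wb"))
cv2.imwrite("pics/a.png",cv2.resize(np.vstack([a["img"],b["img"]])[...,::-1],(400,600)) if 0 else cv2.resize(np.hstack([a["img"],b["img"]])[...,::-1],(800,300)))
for s in(a,b):
    c=cloud(s); print(c[::64,::64].round().astype(int).tolist())
print(current_ee_rot(),current_t())
E
```

```text
pics
[[[1616, 3484, -424], [923, 1504, 259], [1155, 1352, 221], [2548, 2224, -424], [2652, 1647, -322], [2642, 1087, -188], [2649, 625, -82], [2649, 229, 10]], [[114, 516, 623], [35, 157, 773], [111, 125, 750], [889, 736, 207], [1248, 683, 64], [2620, 1017, -655], [1228, 99, 260], [2640, 105, -372]], [[773, 2436, -756], [1007, 2069, -741], [69, 102, 674], [711, 602, 69], [827, 393, 88], [921, 181, 122], [1158, 21, 46], [1379, -175, -4]], [[411, 1890, -756], [559, 1458, -631], [23, 78, 592], [501, 432, 1], [541, 196, 102], [728, 64, 25], [807, -123, 67], [998, -291, 7]], [[138, 1475, -751], [319, 1213, -751], [-8, 82, 463], [358, 327, -123], [404, 101, -3], [505, -60, 9], [612, -218, 11], [733, -377, -1]], [[-74, 1150, -742], [88, 924, -753], [249, 689, -753], [7, -30, 342], [575, 213, -752], [349, -152, -42], [419, -302, 5], [521, -444, -1]]]
[[[1961, -1426, 583], [1584, -1410, 585], [1216, -1426, 586], [833, -1409, 588], [449, -1410, 590], [60, -1409, 592], [-342, -1427, 594], [87, 180, 603]], [[2065, -1420, 222], [1665, -1409, 223], [1274, -1439, 218], [861, -1418, 220], [447, -1419, 219], [24, -1426, 217], [-406, -1431, 215], [17, 118, 453]], [[2186, -1414, -193], [1320, -468, 102], [1080, -570, 67], [809, -749, 6], [478, -768, -3], [-12, -1421, -218], [-418, -1282, -178], [-946, -1417, -227]], [[1200, 223, 150], [976, 341, 207], [832, 339, 203], [707, 177, 116], [515, -24, 7], [-56, -1420, -732], [77, 8, 15], [-1038, -1360, -721]], [[986, 584, 210], [902, 545, 177], [810, 476, 123], [677, 476, 118], [533, 338, 9], [363, 330, -3], [86, 118, -172], [-646, -594, -737]], [[891, 751, 230], [962, 507, -23], [782, 613, 81], [685, 508, -34], [546, 583, 38], [387, 479, -78], [35, 117, -474], [-410, -129, -754]]]
[-4.48852321e-01 -3.10927066e+00  2.27377638e-03] 0.1
```

View pics/a.png

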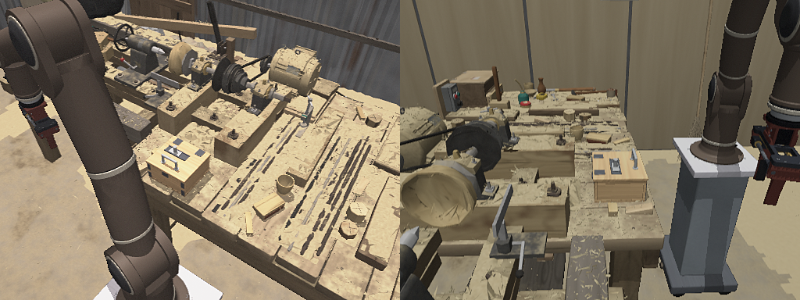

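The scene view (left) shows the chest at about (180,170) with its cup, offcut and block to the right. The side view has the chest at about (620,175). Next I'll segment the cover top, handle and knob by height.

```bash
python3 - <<'E'
from h import *
import pickle
for s in pickle.load(open("s.pkl","rb")):
    c=cloud(s); x,y,z=np.moveaxis(c,-1,0)
    roi=(x>350)&(x<750)&(y>0)&(y<420)&(s["range_z"]>0)
    m=(roi&(abs(z-97)<7)).astype(np.uint8)
    n,l,st,ce=cv2.connectedComponentsWithStats(m); k=1+np.argmax(st[1:,4]); p=c[l==k]
    print(st[k],"z",np.median(p[:,2])); r=cv2.minAreaRect(p[:,:2].astype(np.float32)); print(r, cv2.boxPoints(r).round())
    near=np.linalg.norm(c[...,:2]-np.array(r[0]),axis=-1)<130
    h=roi&near&(z>108)&(z<150)
    p=c[h]; print(p[p[:,2]>124].round()[::4].tolist()); print("low",p[p[:,2]<=124].round()[::6].tolist())
s=pickle.load(open("s.pkl","rb"))
a=s[0]["img"][170:330,170:430]; b=s[1]["img"][170:290,200:350]
cv2.imwrite("pics/b.png",np.hstack([cv2.resize(a,(480,320)),cv2.resize(b,(320,320))])[...,::-1])
E
```

```text
[ 187  174   83   60 2498] z 97.69612083676712
((465.9916076660156, 246.02064514160156), (190.80633544921875, 180.95472717285156), 89.35751342773438) [[374. 152.]
 [555. 150.]
 [558. 340.]
 [377. 342.]]
[[480.0, 280.0, 130.0], [478.0, 278.0, 128.0], [487.0, 270.0, 126.0], [477.0, 266.0, 132.0], [473.0, 266.0, 131.0], [476.0, 265.0, 125.0], [409.0, 280.0, 138.0], [414.0, 269.0, 140.0], [410.0, 269.0, 139.0], [408.0, 279.0, 131.0], [409.0, 265.0, 138.0], [415.0, 254.0, 139.0], [408.0, 268.0, 132.0], [409.0, 254.0, 140.0], [409.0, 274.0, 124.0], [408.0, 249.0, 140.0], [416.0, 240.0, 139.0], [409.0, 243.0, 138.0], [405.0, 243.0, 137.0], [410.0, 233.0, 139.0], [407.0, 234.0, 137.0], [410.0, 221.0, 142.0], [409.0, 224.0, 137.0], [407.0, 223.0, 135.0], [411.0, 211.0, 140.0], [407.0, 216.0, 132.0], [409.0, 214.0, 126.0]]
low [[473.0, 275.0, 121.0], [483.0, 267.0, 114.0], [473.0, 275.0, 108.0], [409.0, 277.0, 122.0], [410.0, 275.0, 115.0], [406.0, 215.0, 120.0], [412.0, 213.0, 112.0]]
[ 246  194   72   38 2237] z 94.99965222685846
((467.55535888671875, 250.19252014160156), (193.1188507080078, 177.71690368652344), 89.66084289550781) [[378. 154.]
 [556. 153.]
 [557. 346.]
 [379. 347.]]
[[412.0, 214.0, 136.0], [410.0, 221.0, 136.0], [408.0, 226.0, 136.0], [416.0, 240.0, 137.0], [415.0, 248.0, 138.0], [416.0, 254.0, 138.0], [415.0, 255.0, 136.0], [415.0, 266.0, 139.0], [415.0, 267.0, 136.0], [415.0, 272.0, 136.0], [417.0, 281.0, 138.0], [415.0, 287.0, 139.0], [481.0, 272.0, 128.0], [415.0, 286.0, 135.0], [484.0, 276.0, 128.0], [473.0, 275.0, 127.0], [409.0, 285.0, 131.0], [479.0, 284.0, 129.0], [415.0, 287.0, 130.0], [482.0, 283.0, 126.0], [416.0, 283.0, 124.0]]
low [[415.0, 221.0, 124.0], [415.0, 221.0, 114.0], [415.0, 224.0, 110.0], [479.0, 282.0, 122.0], [486.0, 277.0, 117.0], [417.0, 286.0, 120.0], [481.0, 280.0, 115.0], [408.0, 284.0, 116.0], [417.0, 287.0, 115.0], [479.0, 281.0, 109.0], [411.0, 287.0, 108.0]]
```

View pics/b.png

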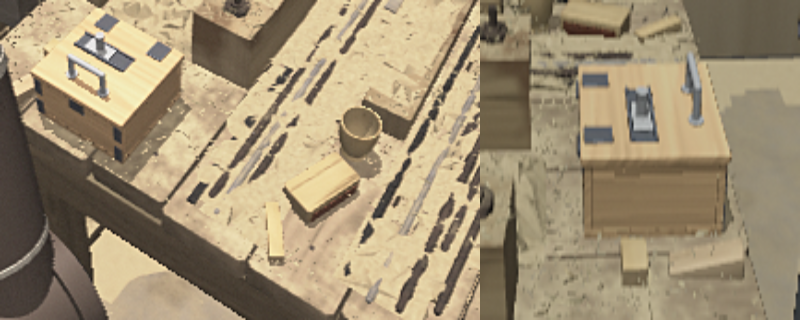

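The crops show the chest square to the world axes, handle bar over (85,70) and knob at (97,42) in the left crop. Estimates: bar at about (412, 249, 135), knob at about (479, 277), hinge x at about 552. These match the given sizes: 67 mm from bar to knob, 97 mm cover top. Now I'll move above the chest for a close look and check reach along the lift arc.

```bash
cat >> h.py <<'E'
def ori(pitch=0,yaw=0,flip=1):
    # tool z down tilted by pitch about +y world axis(z toward -x for pitch>0); tool y along +-x
    z=np.array([0,0,-1.]); y=np.array([flip*1.,0,0]); x=np.cross(y,z)
    A=np.stack([x,y,z],1)
    return (R.from_euler("z",yaw)*R.from_euler("y",pitch)*R.from_matrix(A)).as_rotvec()
E
python3 - <<'E'
from h import *
for f in (1,-1):
    q=manip.inverse_kinematics([425,248,330],ori(flip=f)); print(f,None if q is None else np.round(q,2))
    for th in (0,.3,.6,.9,1.05,1.15):
      for k in (0,.3,.6):
        fx,n=np.array([-np.cos(th),np.sin(th)]),np.array([np.sin(th),np.cos(th)])
        g=140*fx+50*n; p=[552+g[0],248,85+g[1]]
        q=manip.inverse_kinematics(p,ori(k*th,flip=f)); print(th,k,None if q is None else np.round(q,2))
print(np.round(R.from_rotvec(ori(.5)).as_matrix()[:,2],2))
for w in (0,np.pi):
    o=(R.from_euler("z",w+np.pi/2)*R.from_rotvec(ori())).as_rotvec(); q=manip.inverse_kinematics([479,276,124],o); print(np.round(q,2) if q is not None else None)
print(viewer.snapshot("wrist")["mount"].round(2))
E
```

```text
1 [-1.02  0.1   0.43  1.8  -0.04  1.25 -0.57]
0 0 [-0.99  0.3   0.42  2.07 -0.17  0.8  -0.47]
0 0.3 [-0.99  0.3   0.42  2.07 -0.17  0.8  -0.47]
0 0.6 [-0.99  0.3   0.42  2.07 -0.17  0.8  -0.47]
0.3 0 [-0.98  0.28  0.44  1.99 -0.15  0.9  -0.47]
0.3 0.3 [-0.92  0.32  0.41  1.93 -0.21  1.   -0.4 ]
0.3 0.6 [-0.86  0.37  0.39  1.87 -0.25  1.1  -0.35]
0.6 0 [-0.94  0.29  0.45  1.9  -0.15  0.99 -0.44]
0.6 0.3 [-0.83  0.39  0.4   1.77 -0.24  1.19 -0.33]
0.6 0.6 [-0.73  0.49  0.37  1.65 -0.31  1.39 -0.27]
0.9 0 [-0.9   0.33  0.46  1.79 -0.16  1.06 -0.39]
0.9 0.3 [-0.74  0.48  0.39  1.59 -0.28  1.37 -0.27]
0.9 0.6 [-0.63  0.65  0.34  1.4  -0.35  1.66 -0.23]
1.05 0 [-0.88  0.36  0.46  1.74 -0.18  1.09 -0.36]
1.05 0.3 [-0.7   0.54  0.39  1.5  -0.3   1.45 -0.25]
1.05 0.6 [-0.57  0.74  0.33  1.27 -0.38  1.79 -0.22]
1.15 0 [-0.86  0.38  0.46  1.7  -0.19  1.1  -0.34]
1.15 0.3 [-0.67  0.58  0.38  1.43 -0.31  1.51 -0.24]
1.15 0.6 [-0.37  0.78 -0.01  1.16 -0.24  1.85 -0.37]
-1 [-0.61  0.11 -0.02  1.77  0.    1.26  2.51]
0 0 [-0.5   0.3  -0.17  2.04  0.07  0.81  2.43]
0 0.3 [-0.5   0.3  -0.17  2.04  0.0
[... 389 characters left out ...]
32 -0.11  1.76  0.04  1.06  2.56]
0.9 0.3 [-0.38  0.47 -0.13  1.56 -0.07  1.35  2.67]
0.9 0.6 [-0.33  0.64 -0.15  1.37 -0.15  1.62  2.7 ]
1.05 0 [-0.44  0.35 -0.11  1.71  0.04  1.09  2.58]
1.05 0.3 [-0.36  0.53 -0.13  1.47 -0.08  1.43  2.68]
1.05 0.6 [-0.31  0.73 -0.15  1.24 -0.16  1.75  2.71]
1.15 0 [-0.43  0.37 -0.11  1.67  0.04  1.11  2.59]
1.15 0.3 [-0.35  0.57 -0.13  1.4  -0.08  1.48  2.69]
1.15 0.6 [-0.29  0.79 -0.16  1.15 -0.17  1.84  2.7 ]
[-0.48  0.   -0.88]
[-0.69  0.41  0.1   1.9  -0.06  0.83  1.01]
[-1.09  0.47  0.64  1.92 -0.37  0.86 -1.83]
[[   0.     -0.95   -0.3    83.55]
 [   1.     -0.      0.      0.74]
 [  -0.     -0.3     0.95 -147.74]
 [   0.      0.      0.      1.  ]]
```

```bash
python3 - <<'E'
from h import *
import pickle
manip.reach([440,240,310],ori()); print(current_t(),np.round(current_tcp_pos(),1), current_wrist_force())
s=snap("wrist"); pickle.dump(s,open("w.pkl","wb")); save(s,"w.png")
c=cloud(s); x,y,z=np.moveaxis(c,-1,0)
roi=(x>370)&(x<560)&(y>150)&(y<345)&(s["range_z"]>0)
top=roi&(abs(z-97)<6); print("top z",np.median(z[top]), c[top].min(0),c[top].max(0))
b=c[roi&(z>128)&(z<148)&(x<440)]; print("bar",len(b),b.min(0),b.max(0),np.median(b,0), "yaw",np.polyfit(b[:,1],b[:,0],1)[0])
k=c[roi&(z>120)&(z<140)&(x>450)]; print("knob",len(k),k.min(0),k.max(0),k.mean(0))
E
```

```text
1.8083 [439.4 241.5 309.6] [ 0.34660314  0.13109132 -0.44869592]
top z 96.738787113489 [377.66289246 157.02248818  92.02048788] [557.02107908 344.76923888 102.96745147]
bar 550 [407.12878666 215.50000672 128.62085078] [417.43051597 287.90477854 141.28606953] [412.79733009 253.87645151 138.63254407] yaw 0.01358214423927224
knob 155 [472.15630448 268.16569366 120.21110512] [486.95176498 283.93669139 131.34623339] [479.3204774  276.44768197 129.48541105]
```

View pics/w.png

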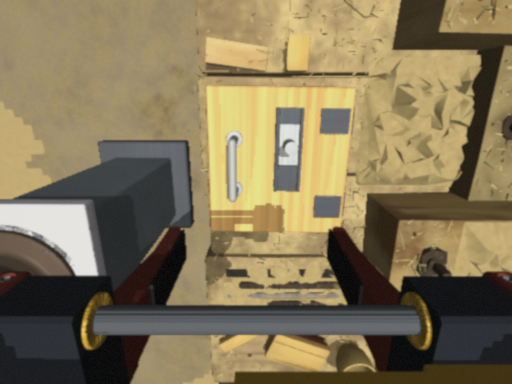

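The wrist view shows the handle bar at (233,166) and the knob at (289,148). They measure as bar (412.5, 251, 135) and knob (479.5, 276.5, top 131), which agrees with the first views. Next I grasp the bar and tug.

```bash
cat >> h.py <<'E'
HX,HY,HZ=552.5,251.,85.
def arc(th,k=.3):
    c,s=np.cos(th),np.sin(th)
    g=np.array([HX-140*c+50*s,HY,HZ+140*s+50*c])
    o=ori(k*th); zt=R.from_rotvec(o).as_matrix()[:,2]
    return g+5*zt,o
E
python3 - <<'E'
from h import *
p,o=arc(0)
manip.move_l(p+[-8,0,60],o,250); manip.move_l(p+[-8,0,0],o,100); print("F",np.round(current_wrist_force(),1),np.round(current_tcp_pos(),1))
manip.move_l(p+[-1.5,0,0],o,40); print("F",np.round(current_wrist_force(),1))
manip.grasp(20); print("grip",current_width(),current_gripper_force(),np.round(current_wrist_force(),1))
p0=np.array(current_tcp_pos())
for th in (.02,.035,.05,.06,.07,.08,.09,.1):
    q,o=arc(th); manip.move_l(q,o,20); manip.pause(.1)
    f=np.array(current_wrist_force()); print(th,np.round(f,1),np.round(np.array(current_tcp_pos())-p0,1),round(current_width(),1),round(current_t(),1))
    if f[2]<-13: break
E
```

```text
F [1.  0.  0.8] [405.  251.2 130.6]
F [ 0.  -0.   0.3]
grip 9.23051098848437 20.000964403152466 [ 2.2 -0.8 -2.7]
0.02 [-6.2  1.1 -0.7] [ 1.  -0.1  2.5] 9.1 5.2
0.035 [-5.7  0.7 -0.7] [ 1.8 -0.1  4.7] 9.2 5.5
0.05 [-5.9  1.2 -0.6] [ 2.6 -0.1  6.8] 9.5 5.9
0.06 [-6.   1.4  0.4] [ 3.2 -0.1  8.2] 9.6 6.2
0.07 [-6.3  0.9 -3.1] [ 3.6 -0.1  9.3] 9.2 6.6
0.08 [-4.2  2.4 -7.6] [ 3.9 -0.1 10.2] 9.7 7.0
0.09 [ -4.    4.3 -14.1] [ 4.2 -0.2 11. ] 9.6 7.3
```

The bolt is caught: force climbs sharply from about 9–10 mm of rise (−14 N at 11 mm). I'll let the cover down and go to the knob.

```bash
python3 - <<'E'
from h import *
for th in (.05,0): q,o=arc(th); manip.move_l(q,o,30)
manip.move_l(q+[-2,0,0],o,20); print("down",np.round(current_wrist_force(),1))
manip.release(); print("F",np.round(current_wrist_force(),1))
manip.move_l(q+[-8,0,0],o,40); manip.move_l(q+[-8,0,70],o,200)
s=snap("wrist"); save(s,"w2.png")
c=cloud(s); x,y,z=np.moveaxis(c,-1,0)
k=c[(x>450)&(x<510)&(y>200)&(y<320)&(z>120)&(z<140)]; print("knob",len(k),k.min(0) if len(k) else 0,k.max(0) if len(k) else 0)
o2=(R.from_euler("z",np.pi/2)*R.from_rotvec(ori())).as_rotvec()
K=np.array([479.5,276.5,124])
manip.reach(K+[0,0,90],o2); manip.move_l(K,o2,120)
print(np.round(current_tcp_pos(),1),"F",np.round(current_wrist_force(),1),current_t())
manip.grasp(15); print("grip",current_width(),current_gripper_force(),np.round(current_wrist_force(),1))
save(snap("side"),"s2.png")
E
```

```text
down [ 2.   1.3 -2.3]
F [ 0.1  0.2 -0.2]
knob 346 [471.41787474 268.61033878 120.09592342] [486.92424851 283.91253054 131.80639546]
[479.9 276.8 124.6] F [ 0.3 -0.1  1.1] 12.7083
grip 13.914286578513142 15.000050850212574 [-0.1 -1.3  0.1]
```

Knob gripped at 13.9 mm, which fits its given 14–16 mm. Sliding it right until it stops.

```bash
python3 - <<'E'
from h import *
K=np.array(current_tcp_pos()); K[2]=124
for d in (8,16,20,22,23,24,25,26,27,28):
    manip.move_l(K+[0,-d,0],None,40); manip.pause(.05)
    f=np.array(current_wrist_force()); p=current_tcp_pos(); print(d,np.round(f,1),np.round(p,1),round(current_width(),1))
    if f[1]>13: break
manip.release(); manip.move_l(np.array(current_tcp_pos())+[0,0,80],None,200)
p,o=arc(0); manip.reach(p+[-8,0,70],o)
s=snap("wrist"); save(s,"w3.png")
c=cloud(s); x,y,z=np.moveaxis(c,-1,0)
k=c[(x>450)&(x<510)&(y>200)&(y<320)&(z>120)&(z<140)]; print("knob",len(k),k.min(0) if len(k) else 0,k.max(0) if len(k) else 0,current_t())
E
```

```text
8 [-0.4 -1.5  0.8] [479.4 267.6 124. ] 14.2
16 [-2.3 -1.6  1. ] [479.4 259.5 124. ] 13.6
20 [-1.3 -1.   1. ] [479.3 256.  124. ] 13.8
22 [-1.5 -0.  -0.5] [479.4 254.3 124. ] 13.8
23 [-1.3  1.9 -0.2] [479.3 253.4 124. ] 14.2
24 [-1.5  4.3 -1. ] [479.4 252.8 124. ] 13.8
25 [-2.   7.2 -2.7] [479.4 252.7 124.1] 13.7
26 [-1.5  9.8 -3.4] [479.4 252.6 124.2] 14.1
27 [-1.1 11.5 -3.3] [479.5 252.5 124.3] 14.0
28 [-1.6 13.6 -3.6] [479.6 252.4 124.5] 13.8
knob 334 [470.94295248 246.35340173 120.15217392] [486.38293394 262.05631543 131.09875544] 20.3333
```

The knob moved about 22 mm, against its stop. Now I re-grasp the bar and lift.

```bash
python3 - <<'E'
from h import *
p,o=arc(0)
manip.move_l(p+[-8,0,0],o,120); manip.move_l(p+[-1.5,0,0],o,40)
manip.grasp(25); print("grip",current_width(),np.round(current_wrist_force(),1))
for th in np.r_[.04,.08,.12,.16,.2:1.061:.06]:
    q,o=arc(th); manip.move_l(q,o,60)
    f=np.array(current_wrist_force()); print(round(th,2),np.round(f,1),round(current_width(),1),round(current_t(),1))
    if np.linalg.norm(f)>25: print("stop"); break
manip.pause(.5); print(np.round(current_wrist_force(),1),np.round(current_tcp_pos(),1),np.round(q,1),current_width(),current_gripper_force())
a=snap("scene");b=snap("side")
cv2.imwrite("pics/e.png",np.hstack([cv2.resize(a["img"][130:330,150:430],(420,300)),cv2.resize(b["img"][150:300,180:400],(380,300))])[...,::-1])
E
```

```text
grip 9.16892646118698 [ 2.3 -0.2 -2.3]
0.04 [-4.3  0.8 -1.1] 9.4 22.8
0.08 [-5.   0.9 -0.6] 9.3 23.1
0.12 [-6.8  0.6  0.6] 8.9 23.3
0.16 [-6.2  1.1  0.6] 9.7 23.6
0.2 [-7.1  0.6  2.1] 9.2 23.8
0.26 [-7.7  0.5  2. ] 9.2 24.1
0.32 [-8.6 -0.7  3. ] 9.1 24.4
0.38 [-9.5 -1.3  4.5] 9.2 24.7
0.44 [-10.2  -1.7   7.3] 9.0 25.0
0.5 [-10.7  -2.3   7.8] 9.3 25.3
0.56 [-10.4  -1.8   9.6] 9.1 25.6
0.62 [-11.6  -2.3  11. ] 9.0 25.9
0.68 [-10.8  -3.8  12.9] 9.2 26.2
0.74 [-10.8  -3.6  14.1] 9.5 26.5
0.8 [-9.2 -3.8 15.2] 9.2 26.8
0.86 [-8.5 -3.  15. ] 9.3 27.1
0.92 [-6.4 -2.4 14.5] 9.1 27.4
0.98 [-5.4 -2.9 12.7] 9.2 27.7
1.04 [-3.7 -2.7 11.7] 9.0 28.0
[-2.6 -2.1 11.3] [524.1 250.  228.3] [523.2 251.  226.3] 8.79532677998589 24.99555766582489
```

View pics/e.png

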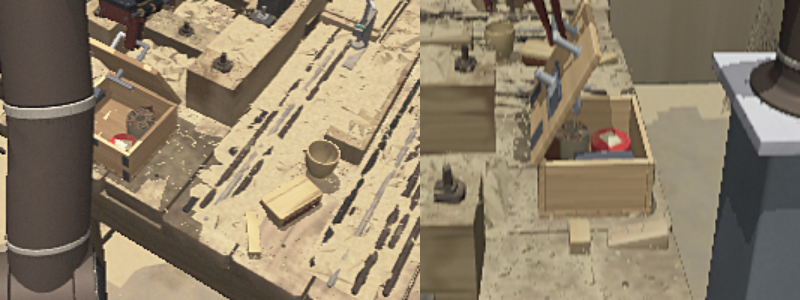

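The cover stands open at about 60° at (565,80) in the right crop, with the fingers on the bar. The cup, offcut, block, scrap and wedge are where they were. Handing in.

```bash
python3 - <<'E'
from h import *
print(np.abs(current_qd()).max(), current_t()); print(order.job_done())
E
```

```text
0.0018265075482425583 28.625
the job is handed in; nothing more can be done
None
```

I tugged the cover and found the bolt caught, let the cover down, slid the knob right to its stop, then lifted the cover to about 60° and handed in at 28.6 s still gripping the bar, with the loose things still in place in the last pictures.

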